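Free the ratchet and push down the lever of a terrine press

TASK

Press the red tab of the ratchet pawl down to its stop so that the pawl swings free of the teeth, then push the lever of the terrine press all the way down by its black crossbar, so that the foot sits on the mould, and leave both like that. Only push with the fingers: do not lift the lever or force it against the engaged pawl, and leave the mould and everything else on the table where it stands.

Things in the scene. Friction and masses are not known exactly. Their poses are not given: they have to be found in the camera images.
- press: Fixed press: grey base plate 150 x 310 x 12 mm. Origin at table height, 10 mm in +y from the plate's centre; z up. The lever reaches towards its -y, the pawl's red tab is at its +y end, and the mechanism works in its plane x = 0. Upright aluminium cheeks stand at y = +50 mm (160 mm high) and y = +116 mm (184 mm high).
- lever_pivot (a point): Axis of the lever's hinge, at (0, 50, 140) mm in the press frame, parallel to the press's x axis. A toothed steel quadrant of 52 mm radius turns about it with the lever.
- lever_grip (a point): Centre of the black crossbar at the lever's free end: a round bar 26 mm thick and 100 mm long, lying level along the press's x axis, 215 mm from the lever's hinge axis. It moves on a circle about lever_pivot: 280 to 305 mm high at the start, 140 mm when fully down, so a finger pushing on top of it must follow that circle.
- lever (a joint): Lever angle, rad; grows as the crossbar goes down. 0.86 is fully down (lever level, foot on the lid, at its stop); the angle above level is 0.86 minus this. Starts at 0 to 0.12; upper stop at -0.12. The stiff hinge stays where it is left and takes 2 to 7 N at the crossbar. An engaged pawl stops it at about 0.16 and does not give way to force.
- pawl_tab (a point): Centre of the top face of the red tab, 40 mm (along the press's x) by 32 mm and 8 mm thick, 48 mm beyond the pawl's pivot on the press's +y side. Level and 181 mm high at the start; pressed down it swings about pawl_pivot and ends 17 mm lower, tilted 0.36 rad down towards +y.
- pawl_pivot (a point): Axis of the pawl's hinge, at (0, 116, 176) mm in the press frame, parallel to the press's x axis.
- pawl (a joint): Angle of the pawl, rad: 0 engaged in the teeth, grows as the red tab is pressed down, 0.36 at its stop. The nose is clear of the teeth above 0.16. The pivot is stiff (about 3 N at the tab) and has no spring: the pawl stays where it is put.
- mould: Loose round steel mould with a flat lid, 112 mm in diameter and 83 mm high, standing on the press's base plate below the foot. Origin at the centre of its underside.
- jar: Amber jar with yellow cap, 60 mm in diameter, 85 mm high, near the press on its -x side. Bystander. Origin under its centre.
- spoon: Steel serving spoon, 200 mm long, lying near the press on its -x side. Bystander. Origin on the table under its length.
- ramekin: White bowl, 84 mm in diameter, 45 mm high, near the press on its +x side. Bystander. Origin under its centre.
- sauce: Yellow sauce bottle with red cap, 50 mm in diameter, 120 mm high, near the press on its +x side. Bystander. Origin under its centre.
- mug: Blue mug, 76 mm in diameter, 85 mm high, at the right of the table. Bystander. Origin under its centre.
- tin: Food tin with a paper label, 72 mm in diameter, 100 mm high, at the right of the table. Bystander. Origin under its centre.
- plates: Stack of white plates, 180 mm in diameter, 46 mm high, at the left of the table. Bystander. Origin under its centre.
Not all that is in view belongs to the job. Leave any purple or yellow look-alike of the mould alone.

How it is judged:
By the outcome, as a careful person would: the job done as asked, in the order asked, and still so for the second after the job is handed in, with the robot touching nothing.
It also fails if it takes over 42 s, if anything falls off the work surface, if the arm or the gripper's body presses on something with over 40 N, if the wrist force passes 120 N, or if a joint passes its speed limit or range.

ROBOT

A 7-joint arm with a two-finger parallel gripper is mounted at the origin on the work surface. World frame = base frame: x ahead of the robot, y to its left, z up, the work surface at z = 0. Lengths are in m, angles in rad, forces in N, time in s.
With the tool pointing down it reaches from about 0.4 to 0.85 m from the base axis. Payload 10.4 kg.
Tool frame: the origin (TCP) lies at the very end of the fingers, on their centre line; the grasp point (between the pads) lies 19 mm behind it; z points along the fingers, y is the direction in which the jaws open and shut (so a half turn about z gives the same grasp; the last joint's range is limited). The gripper opens to 87 mm and grips with 3 to 60 N. Pads are 19 mm wide; open, the fingers measure 117 mm over their backs; the gripper's body (75 mm by 190 mm) begins 51 mm behind the grasp point.
Start: joints at [1.228, 0.332, -0.065, 1.46, 0.022, 1.35, -0.088], TCP at [0.197, -0.593, 0.223] pointing down, gripper open.
Joint ranges: [-2.6, 2.6], [-0.5, 2.12], [-1.47, 1.34], [0.16, 2.42], [-1.27, 4.41], [0.06, 2.06], [-2.6, 2.6]. Speed limits (rad/s): [2.22, 2.22, 2.79, 2.79, 3.14, 3.14, 3.14].

INTERFACE

Orientations are given as a rotation vector (axis times angle).
In Python, from workcell import robot gives the robot as it stands. The module is installed in compiled form; this text tells all that it offers.
- The arm moves only by the shell command python3 -m inch 'ROWS' [OPENING] [FORCE]. ROWS is JSON, a list of rows, each a list of 2 entries, a list of its own where there are three numbers: the shift along the tool's x, y, z in cm, then the turn, a rotation vector about the tool's x, y, z in degrees. In form: [[[tx, ty, tz], [wx, wy, wz]], ...]. A call has 1 to 8 rows; each row shifts and turns the commanded pose from where the row before left it, along the tool's axes as they then stand; what a row does not reach is not made up. A row lasts 1/12 s, in which the tool goes at most 41.7 mm and 7.16 degrees, less where a joint would pass 70% of its speed; a pose out of reach is approached as far as the arm can. A call with a gripper value outside its range is refused whole. OPENING is the opening, from 0 (shut) to 1 (fully open), set as the call begins (- or left out, the last holds). The fingers move at their own pace and stop on an object; FORCE is the grip in N (left out, the last holds). Time passes only in rows, so rows that do not move let the fingers close. It gives the time, the measured TCP pose, the force and the opening at its end, in the units of the state.
- robot.observe(): the state, without advancing time (a new reading comes with each control period).
- robot.read_camera(name): name is "side" or "top"; returns a dict with "img" (480x640x3 uint8, red, green, blue), "fx", "fy", "cx", "cy" (pixels), "R" (3x3) and "t" (3): a world point X has camera coordinates R X + t. Camera axes: x right, y down, z forward; pixel columns grow to the right and rows downward; lengths in m; the calibration is good to about 2 mm. A picture is of the moment at which its call begins. There is no depth.
- robot.finish_job(): hands the job in, once; it reports no verdict.
The state is a dict: "clock": time; "joint_pos": joint angles; "dq": joint speeds; "tau": joint torques, N m; "ee_pos": TCP position; "ee_rot": TCP orientation; "wrist_force": force on the tool from outside, world axes, zero at the start; "torque": the same for the moment, N m; "gripper_width": finger opening in m.
Only numpy, scipy, OpenCV 4.12 (cv2) and the standard library are available. Lean on these libraries where they do the work, as an engineer would, in place of code of your own. Each camera call takes 0.05 s, during which the arm holds its last target.

## Working session

There is one attempt and no reset: what is moved stays moved. The work goes in short steps, Python scripts to look and compute and a shell command to move; the robot and the scene stay as the last step left them, time stands still between calls to the robot, and variables do not carry over. Pictures are saved under pics/ and viewed, and the job is handed in when it is done.

```bash
mkdir -p pics
python3 - <<'E'
from workcell import robot
import cv2
s=robot.observe()
for k in("clock","ee_pos","ee_rot","wrist_force","gripper_width"):print(k,s[k])
for n in("side","top"):
    c=robot.read_camera(n);cv2.imwrite(f"pics/{n}0.png",c["img"][:,:,::-1]);print(n,c["fx"],c["cx"],c["cy"],c["R"],c["t"])
E
```

```text
clock 0.0
ee_pos [ 0.19635188 -0.59293597  0.22176523]
ee_rot [-3.10012347e+00 -5.00017083e-01  4.55099327e-04]
wrist_force [0.568496   0.41655236 0.05597979]
gripper_width 0.08705204478601013
side 510.94730182605264 320.4487364712515 240.69059309878708 [[-0.99835772 -0.05465645 -0.01716222]
 [-0.0204781   0.62026943 -0.78412147]
 [ 0.0535025  -0.78248228 -0.62037003]] [0.56674943 0.16655378 1.38572048]
top 584.0399000884615 316.4134168406542 238.0775046023437 [[-0.01915609 -0.99979677 -0.0062825 ]
 [-0.99481356  0.01968768 -0.09979169]
 [ 0.0998951   0.0043383  -0.99498852]] [0.04574898 0.58909524 1.54716288]
```

View pics/side0.png

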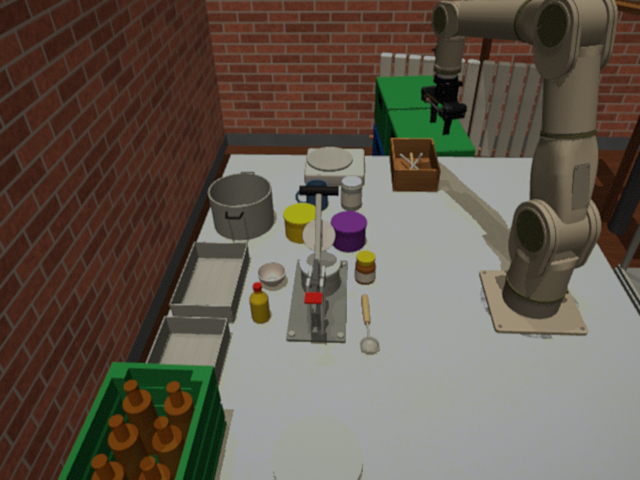

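View pics/top0.png

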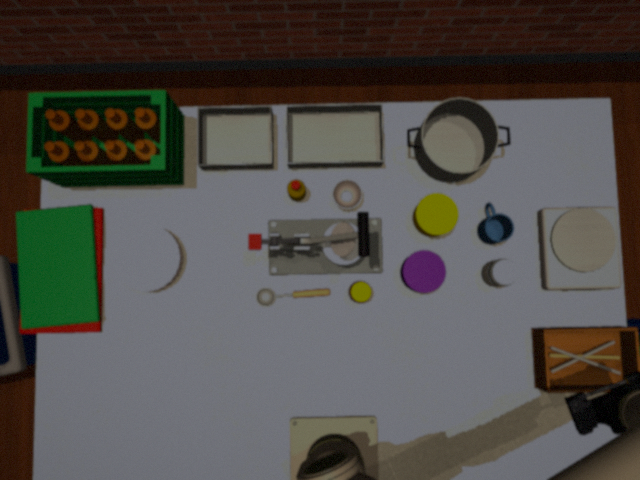

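Both views show the press with its +y close to world +y. The red tab is at top (255,241) and side (314,297). The black crossbar is at top (363,234) and side (319,190). Next I measure both.

```bash
cat > h.py <<'E'
import numpy as np,cv2
from workcell import robot
def ray(c,u,v):
    R=np.array(c["R"]);t=np.array(c["t"])
    d=R.T@np.array([(u-c["cx"])/c["fx"],(v-c["cy"])/c["fy"],1]);return -R.T@t,d
def plane(c,u,v,z):
    o,d=ray(c,u,v);return o+d*(z-o[2])/d[2]
def tri(a,b):
    (o1,d1),(o2,d2)=a,b
    k=np.linalg.lstsq(np.stack([d1,-d2],1),o2-o1,rcond=None)[0]
    p,q=o1+k[0]*d1,o2+k[1]*d2;return (p+q)/2,np.linalg.norm(p-q)
def blob(img,box,kind):
    x0,y0,x1,y1=box;r=img[y0:y1,x0:x1].astype(int)
    if kind=="red":m=(r[...,0]>110)&(r[...,1]<70)&(r[...,2]<70)
    else:m=r.max(2)<45
    m=m.astype(np.uint8);n,l,st,ce=cv2.connectedComponentsWithStats(m)
    i=1+np.argmax(st[1:,4]);pts=np.argwhere(l==i)[:,::-1]+[x0,y0]
    return ce[i]+[x0,y0],st[i],cv2.minAreaRect(pts.astype(np.float32))
E
python3 - <<'E'
from h import *
s=robot.read_camera("side");t=robot.read_camera("top")
for k,bs,bt in(("red",(300,285,330,310),(240,228,268,255)),("black",(290,178,350,205),(350,205,376,262))):
    a=blob(s["img"],bs,k);b=blob(t["img"],bt,k);print(k,a,b)
    print(tri(ray(s,*a[0]),ray(t,*b[0])), plane(t,*b[0],.181))
# base plate corners in top
im=t["img"];cv2.imwrite("pics/tc.png",cv2.resize(im[200:300,240:400],None,fx=5,fy=5,interpolation=cv2.INTER_CUBIC)[:,:,::-1])
im=s["img"];cv2.imwrite("pics/sc.png",cv2.resize(im[170:350,240:400],None,fx=3.3,fy=3.3,interpolation=cv2.INTER_CUBIC)[:,:,::-1])
E
```

```text
red (array([312.87368421, 297.07894737]), array([  4,   7,  19,  11, 190], dtype=int32), ((313.0, 297.0), (10.0, 18.0), 90.0)) (array([254.10240964, 241.04216867]), array([  9,   6,  12,  15, 166], dtype=int32), ((254.5, 241.0), (14.0, 11.0), 90.0))
(array([0.57099759, 0.18571381, 0.18127576]), np.float64(0.0012123853781198708)) [0.57041539 0.18574019 0.181     ]
black (array([317.87323944, 190.21690141]), array([  9,   6,  39,  17, 355], dtype=int32), ((317.98077392578125, 189.9038543701172), (15.493172645568848, 38.438758850097656), 78.69007110595703)) (array([363.65252525, 235.4020202 ]), array([  8,   8,  14,  45, 495], dtype=int32), ((363.9293212890625, 234.7982940673828), (44.217681884765625, 12.214179992675781), 86.633544921875))
(array([ 0.56971868, -0.07242384,  0.30179837]), np.float64(0.006482491772427872)) [ 0.57895267 -0.08171762  0.181     ]
```

View pics/tc.png

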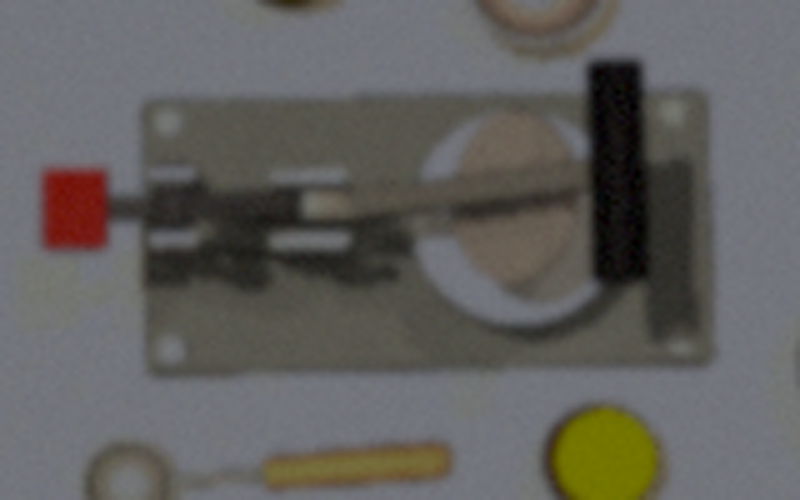

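View pics/sc.png

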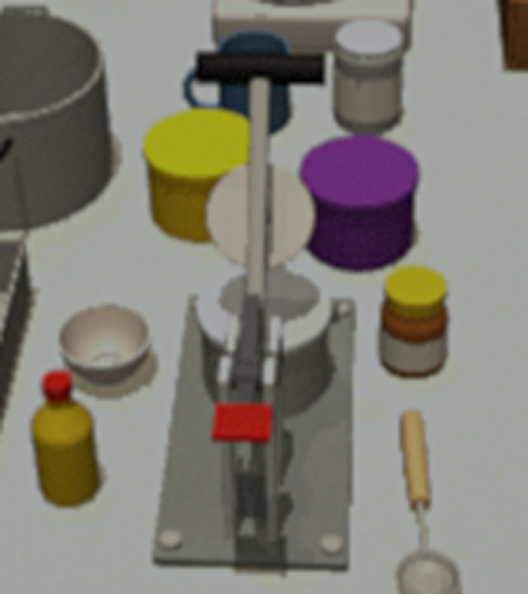

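Run:
```python
from h import *
s=robot.read_camera("side");t=robot.read_camera("top")
p,e=tri(ray(s,319.1,190.6),ray(t,363,234.2));print("bar",p,e)
for dy in(60,282):print(plane(t,240+615/5,200+dy/5,.30))
tab=np.array([.571,.1857])
C=[plane(t,240+x/5,200+y/5,.012) for x,y in((143,103),(708,92),(712,365),(150,373))]
C=np.array(C);print(C,C.mean(0));
d=C[0]+C[3]-C[1]-C[2];print("yaw(+y from world y), deg",np.degrees(np.arctan2(-d[0],d[1])), np.linalg.norm(d)/2)
for th in(0,.06,.12):
    a=.86-th;print(th,"grip press y",50-215*np.cos(a),"z",140+215*np.sin(a))
o=robot.observe()
from scipy.spatial.transform import Rotation as R
print(R.from_rotvec(o["ee_rot"]).as_matrix().round(3), o["clock"])
```

```text
bar [ 0.56947696 -0.07102847  0.30190158] 0.0006015330434123095
[ 0.61944462 -0.07252868  0.3       ]
[ 0.5196861  -0.06982318  0.3       ]
[[ 0.64234925  0.1643973   0.012     ]
 [ 0.64223714 -0.1451003   0.012     ]
 [ 0.4929384  -0.14274586  0.012     ]
 [ 0.49451902  0.16221879  0.012     ]] [0.56801095 0.00969248 0.012     ]
yaw(+y from world y), deg -0.1578398357803175 0.3072322963070063
0 grip press y -90.27405565527116 z 302.9361510224845
0.06 grip press y -99.79194250964056 z 294.2315595433974
0.12 grip press y -108.7707401268614 z 284.97190100005116
[[ 0.949  0.314 -0.   ]
 [ 0.314 -0.949  0.   ]
 [ 0.    -0.    -1.   ]] 0.3
```

Checks: tab z is 0.181, bar z is 0.302 and the plate is 307 mm long, which all fit the sizes given. Press yaw is about 0, its plane is at x≈0.570 and its origin at y≈0.020. I shut the gripper, go up and square the tool.

```bash
python3 -m inch '[[[0,0,-3],[0,0,3]],[[0,0,-3],[0,0,3]],[[0,0,-3],[0,0,3]],[[0,0,-3],[0,0,3]],[[0,0,-3],[0,0,3]],[[0,0,-3],[0,0,3.3]],[[0,0,0],[0,0,0]]]' 0
```

```text
clock: 0.88
ee_pos: [0.1969, -0.5942, 0.4091]
ee_rot: [3.134, -0.005, 0.005]
wrist_force: [-0.1, -1.2, 1.4]
gripper_width: 0.0484
```

```bash
python3 -m inch '[[[1.8,-3.5,0],[0,0,0]],[[1.8,-3.5,0],[0,0,0]],[[1.8,-3.5,0],[0,0,0]],[[1.8,-3.5,0],[0,0,0]],[[1.8,-3.5,0],[0,0,0]],[[1.8,-3.5,0],[0,0,0]],[[1.8,-3.5,0],[0,0,0]],[[1.8,-3.5,0],[0,0,0]]]'
python3 -m inch '[[[1.8,-3.5,0],[0,0,0]],[[1.8,-3.5,0],[0,0,0]],[[1.8,-3.5,0],[0,0,0]],[[1.8,-3.5,0],[0,0,0]],[[1.8,-3.5,0],[0,0,0]],[[1.8,-3.5,0],[0,0,0]],[[1.8,-3.5,0],[0,0,0]],[[0,0,0],[0,0,0]]]'
```

```text
clock: 1.55
ee_pos: [0.3408, -0.3113, 0.4025]
ee_rot: [3.141, 0.001, 0.0]
wrist_force: [1.6, -0.6, -0.4]
gripper_width: 0.0019
clock: 2.22
ee_pos: [0.4682, -0.0603, 0.4025]
ee_rot: [-3.139, -0.017, -0.002]
wrist_force: [0.5, 0.1, 1.0]
gripper_width: 0.0006
```

```bash
python3 -m inch '[[[1.3,-3.1,0],[0,0,0]],[[1.3,-3.1,0],[0,0,0]],[[1.3,-3.1,0],[0,0,0]],[[1.3,-3.1,0],[0,0,0]],[[1.3,-3.1,0],[0,0,0]],[[1.3,-3.1,0],[0,0,0]],[[1.3,-3.1,0],[0,0,0]],[[1.3,-3.1,0],[0,0,0]]]'
python3 -m inch '[[[0,0,0],[0,0,0]]]'
```

```text
clock: 2.88
ee_pos: [0.5707, 0.1811, 0.4023]
ee_rot: [3.141, -0.0, 0.0]
wrist_force: [0.3, -1.2, -0.1]
gripper_width: 0.0007
clock: 2.97
ee_pos: [0.5699, 0.1863, 0.4005]
ee_rot: [-3.139, -0.013, 0.005]
wrist_force: [0.2, -0.0, -0.7]
gripper_width: 0.0005
```

```bash
python3 -m inch '[[[0,-0.5,2.9],[0,0,0]],[[0,0,2.9],[0,0,0]],[[0,0,2.9],[0,0,0]],[[0,0,2.9],[0,0,0]],[[0,0,2.9],[0,0,0]],[[0,0,2.9],[0,0,0]],[[0,0,2.4],[0,0,0]],[[0,0,0],[0,0,0]]]'
python3 -m inch '[[[0,0,0],[0,0,0]],[[0,0,0],[0,0,0]]]'
```

```text
clock: 3.63
ee_pos: [0.5679, 0.1833, 0.1994]
ee_rot: [3.139, 0.001, -0.011]
wrist_force: [-0.4, -0.3, -0.2]
gripper_width: 0.0004
clock: 3.8
ee_pos: [0.5708, 0.1852, 0.2062]
ee_rot: [-3.141, -0.001, -0.003]
wrist_force: [0.3, 1.9, 0.6]
gripper_width: 0.0007
```

Run:
```python
from h import *
for n,(x,y,f) in {"side":(240,170,3.3),"top":(200,160,3.5)}.items():
    im=robot.read_camera(n)["img"];cv2.imwrite(f"pics/{n}1.png",cv2.resize(im[y:y+170,x:x+200],None,fx=f,fy=f,interpolation=cv2.INTER_CUBIC)[:,:,::-1])
```

```text
(no output)
```

View pics/side1.png

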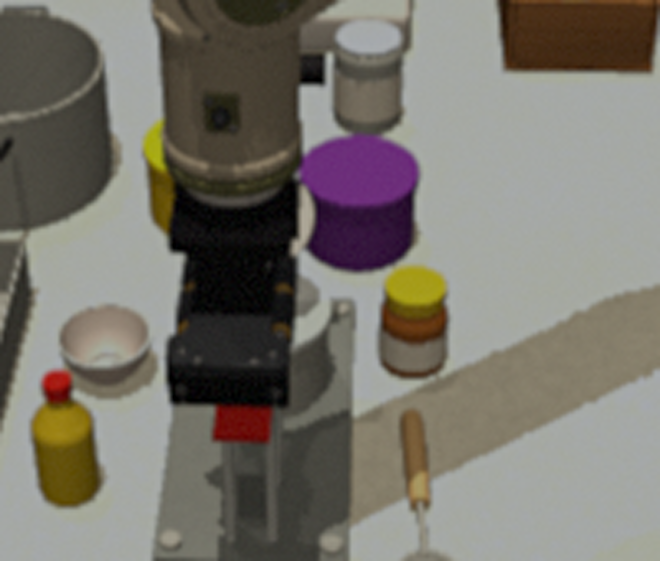

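The fingers hover over the red tab (crop (243,423), full image about (314,298)) and nothing is touched. I shift out a little and press down in small steps.

```bash
python3 -m inch '[[[0,-0.5,0.5],[0,0,0]],[[0,0,0.5],[0,0,0]],[[0,0,0.5],[0,0,0]],[[0,0,0],[0,0,0]],[[0,0,0],[0,0,0]]]'
for i in 1; do python3 -m inch '[[[0,0,0.4],[0,0,0]],[[0,0,0.4],[0,0,0]],[[0,0,0],[0,0,0]],[[0,0,0],[0,0,0]]]'; done
```

```text
clock: 4.32
ee_pos: [0.57, 0.1897, 0.1891]
ee_rot: [3.141, 0.001, -0.001]
wrist_force: [0.2, -0.2, 0.1]
gripper_width: 0.0005
clock: 4.65
ee_pos: [0.5701, 0.1897, 0.1813]
ee_rot: [3.141, 0.001, -0.001]
wrist_force: [0.4, 0.3, 0.4]
gripper_width: 0.0006
```

```bash
python3 -m inch '[[[0,0,0.2],[0,0,0]],[[0,0,0.2],[0,0,0]],[[0,0,0],[0,0,0]],[[0,0,0],[0,0,0]]]'
python3 -m inch '[[[0,0,0.2],[0,0,0]],[[0,0,0.2],[0,0,0]],[[0,0,0],[0,0,0]],[[0,0,0],[0,0,0]]]'
```

```text
clock: 4.98
ee_pos: [0.5702, 0.1899, 0.1775]
ee_rot: [-3.142, -0.001, -0.0]
wrist_force: [-0.2, 0.3, -0.2]
gripper_width: 0.0001
clock: 5.32
ee_pos: [0.5702, 0.1897, 0.1733]
ee_rot: [3.141, 0.001, -0.0]
wrist_force: [-0.0, 0.6, 0.6]
gripper_width: 0.0004
```

```bash
python3 -m inch '[[[0,0,0.2],[0,0,0]]]'; python3 -m inch '[[[0,0,0.2],[0,0,0]]]'
python3 - <<'E'
from h import *
for n,(x,y,f) in {"side":(260,230,6)}.items():
    im=robot.read_camera(n)["img"];cv2.imwrite(f"pics/{n}2.png",cv2.resize(im[y:y+100,x:x+100],None,fx=f,fy=f,interpolation=cv2.INTER_CUBIC)[:,:,::-1])
E
```

```text
clock: 5.4
ee_pos: [0.5703, 0.1897, 0.1717]
ee_rot: [3.141, 0.0, 0.0]
wrist_force: [-0.2, -0.3, 2.4]
gripper_width: 0.0005
clock: 5.48
ee_pos: [0.5703, 0.1895, 0.1695]
ee_rot: [3.141, 0.0, 0.0]
wrist_force: [-1.0, -0.6, 3.4]
gripper_width: 0.0007
```

View pics/side2.png

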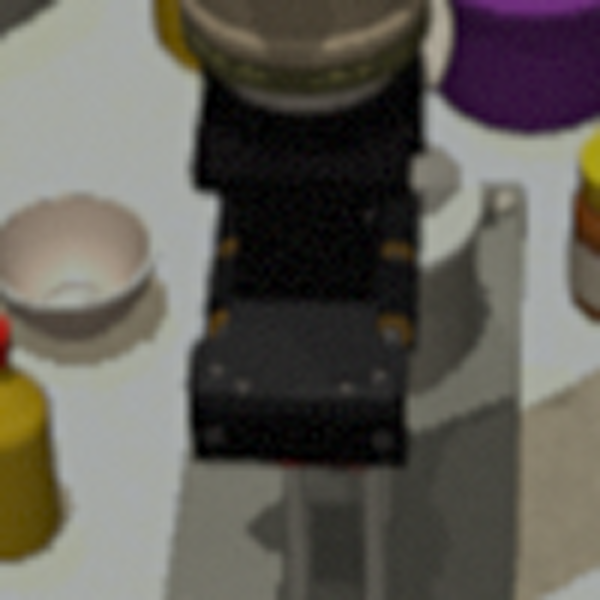

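The force is 3.4 N while moving, which fits the stiff pivot, and the tab is now hidden under the gripper. I continue to the stop.

```bash
for k in 1; do python3 -m inch '[[[0,0,0.2],[0,0,0]]]'; python3 -m inch '[[[0,0,0.2],[0,0,0]]]'; python3 -m inch '[[[0,0,0.2],[0,0,0]]]';done
```

```text
clock: 5.62
ee_pos: [0.5703, 0.1896, 0.1676]
ee_rot: [3.141, 0.0, 0.001]
wrist_force: [-0.3, -1.9, 3.3]
gripper_width: 0.0001
clock: 5.7
ee_pos: [0.5703, 0.1897, 0.1655]
ee_rot: [3.141, 0.0, 0.001]
wrist_force: [0.3, 0.2, 3.3]
gripper_width: 0.0002
clock: 5.78
ee_pos: [0.5705, 0.1897, 0.1638]
ee_rot: [3.141, 0.0, 0.001]
wrist_force: [-3.5, -3.7, 19.7]
gripper_width: 0.0005
```

The force jumped to 19.7 N at z≈0.164, so the tab is at its stop. I back off and check.

```bash
python3 -m inch '[[[0,0,0],[0,0,0]]]'; python3 -m inch '[[[0,0,-1],[0,0,0]],[[0,0,-3],[0,0,0]],[[0,0,-4],[0,0,0]],[[0,0,-4],[0,0,0]],[[0,0,-4],[0,0,0]],[[0,0,-4],[0,0,0]],[[0,0,-3],[0,0,0]],[[0,0,0],[0,0,0]]]'
python3 -m inch '[[[0,0,0],[0,0,0]],[[0,0,0],[0,0,0]]]'
python3 - <<'E'
from h import *
s=robot.read_camera("side");t=robot.read_camera("top")
im=s["img"];cv2.imwrite("pics/side3.png",cv2.resize(im[170:350,230:410],None,fx=3.3,fy=3.3,interpolation=cv2.INTER_CUBIC)[:,:,::-1])
im=t["img"];cv2.imwrite("pics/top3.png",cv2.resize(im[180:300,230:400],None,fx=4.5,fy=4.5,interpolation=cv2.INTER_CUBIC)[:,:,::-1])
E
```

```text
clock: 5.87
ee_pos: [0.5705, 0.1898, 0.1642]
ee_rot: [3.141, 0.0, 0.002]
wrist_force: [-1.3, -1.4, 8.6]
gripper_width: 0.0004
clock: 6.53
ee_pos: [0.5709, 0.1911, 0.4002]
ee_rot: [-3.138, -0.001, -0.012]
wrist_force: [0.8, 1.2, -0.2]
gripper_width: 0.0007
clock: 6.7
ee_pos: [0.57, 0.1899, 0.3928]
ee_rot: [3.141, 0.001, -0.002]
wrist_force: [-1.3, -0.0, -0.5]
gripper_width: 0.0003
```

View pics/side3.png

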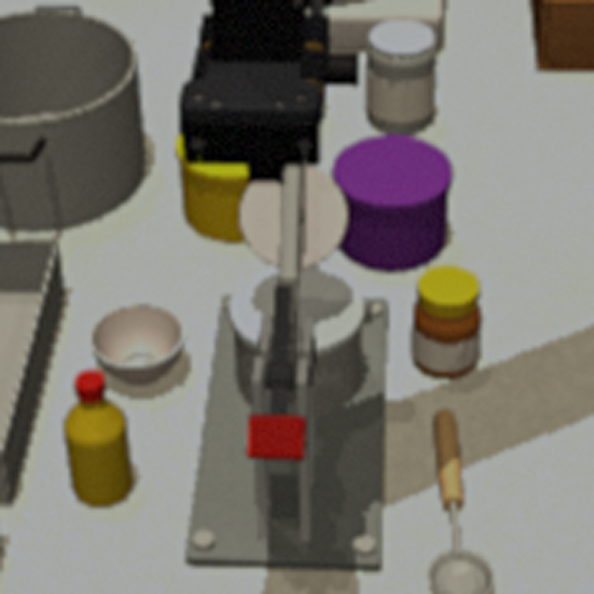

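View pics/top3.png

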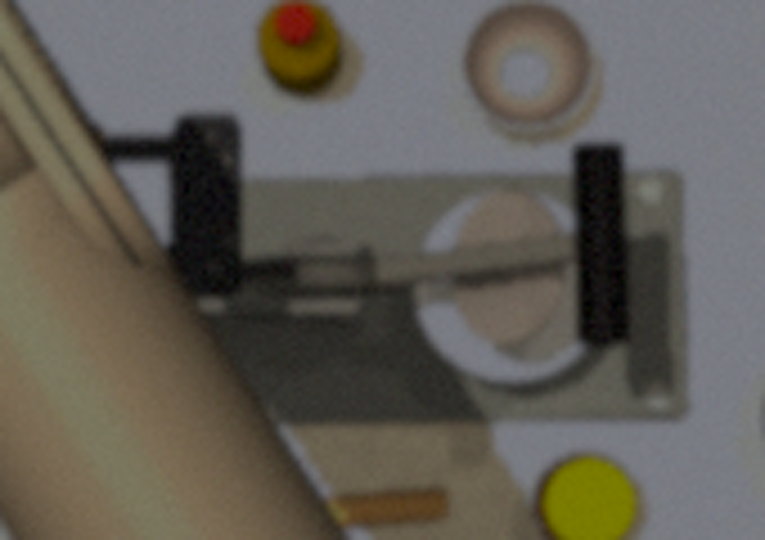

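Run:
```python
from h import *
s=robot.read_camera("side")
a=blob(s["img"],(300,285,330,320),"red");print(a[:2])
o,d=ray(s,*a[0])
for y in(.1827,.1845):print(o+d*(y-o[1])/d[1])
o=np.array([.57,.020])
for th in(0.0,.1,.2,.3,.4,.5,.6,.7,.8,.86):
    a=.86-th;print(th,"y",(.07-.215*np.cos(a)).round(4),"ztop",(.14+.215*np.sin(a)+.013).round(4))
```

```text
(array([312.96059113, 301.5862069 ]), array([  5,  11,  17,  13, 203], dtype=int32))
[0.57206186 0.1827     0.16390107]
[0.57189479 0.1845     0.16571586]
0.0 y -0.0703 ztop 0.3159
0.1 y -0.0858 ztop 0.3011
0.2 y -0.0998 ztop 0.2848
0.3 y -0.1122 ztop 0.2672
0.4 y -0.1227 ztop 0.2484
0.5 y -0.1312 ztop 0.2287
0.6 y -0.1378 ztop 0.2083
0.7 y -0.1423 ztop 0.1873
0.8 y -0.1446 ztop 0.1659
0.86 y -0.145 ztop 0.153
```

The tab is at z≈0.164, matching the stop (17 mm lower), and the lever hasn't moved. I move over the crossbar.

```bash
python3 -m inch '[[[0,3.7,0],[0,0,0]],[[0,3.7,0],[0,0,0]],[[0,3.7,0],[0,0,0]],[[0,3.7,0],[0,0,0]],[[0,3.7,0],[0,0,0]],[[0,3.7,0],[0,0,0]],[[0,3.7,0],[0,0,0]],[[0,0,0],[0,0,0]]]'
python3 -m inch '[[[0,0,0],[0,0,0]],[[0,0,2],[0,0,0]],[[0,0,2],[0,0,0]],[[0,0,1.5],[0,0,0]],[[0,0,0.8],[0,0,0]],[[0,0,0],[0,0,0]],[[0,0,0],[0,0,0]],[[0,0,0],[0,0,0]]]'
```

```text
clock: 7.52
ee_pos: [0.5697, -0.0787, 0.392]
ee_rot: [3.138, -0.017, -0.004]
wrist_force: [0.0, -1.5, -0.1]
gripper_width: 0.0003
clock: 8.18
ee_pos: [0.5706, -0.0686, 0.3316]
ee_rot: [3.142, 0.002, 0.002]
wrist_force: [0.3, 0.6, -0.1]
gripper_width: 0.0001
```

```bash
python3 -m inch '[[[0,0.3,0.8],[0,0,0]],[[0,0.3,0.8],[0,0,0]],[[0,0.3,0.7],[0,0,0]],[[0,0.4,0.4],[0,0,0]],[[0,0.4,0.4],[0,0,0]]]'
```

```text
clock: 8.6
ee_pos: [0.5708, -0.0901, 0.3009]
ee_rot: [3.137, -0.006, 0.005]
wrist_force: [-1.6, -8.7, 13.4]
gripper_width: 0.0007
```

```bash
python3 -m inch '[[[0,0,0],[0,0,0]]]';python3 - <<'E'
from h import *
s=robot.read_camera("side")
im=s["img"];cv2.imwrite("pics/side4.png",cv2.resize(im[150:320,230:410],None,fx=3.5,fy=3.5,interpolation=cv2.INTER_CUBIC)[:,:,::-1])
s=robot.read_camera("top")
im=s["img"];cv2.imwrite("pics/top4.png",cv2.resize(im[180:300,230:400],None,fx=4.5,fy=4.5,interpolation=cv2.INTER_CUBIC)[:,:,::-1])
print(robot.observe()["ee_pos"],robot.observe()["wrist_force"])
E
```

```text
clock: 8.68
ee_pos: [0.5708, -0.0907, 0.3001]
ee_rot: [3.137, -0.007, 0.004]
wrist_force: [0.2, -5.2, 6.8]
gripper_width: 0.0005
[ 0.57065624 -0.08900236  0.30015626] [-0.22603858 -4.39644673  6.30707249]
```

View pics/side4.png

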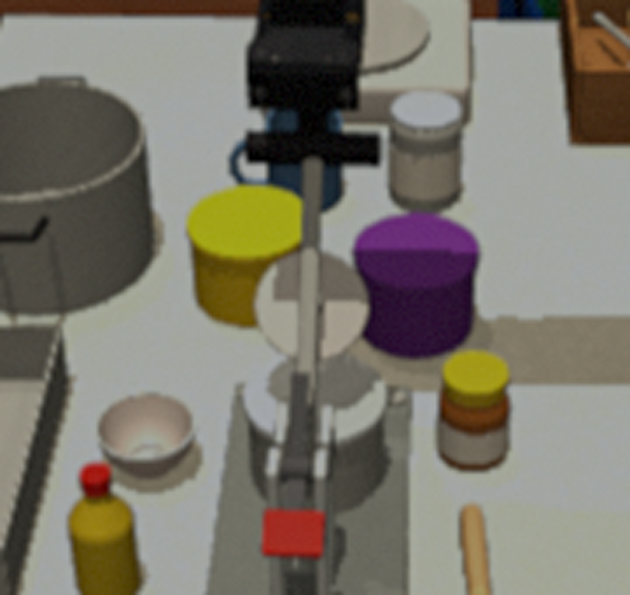

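View pics/top4.png

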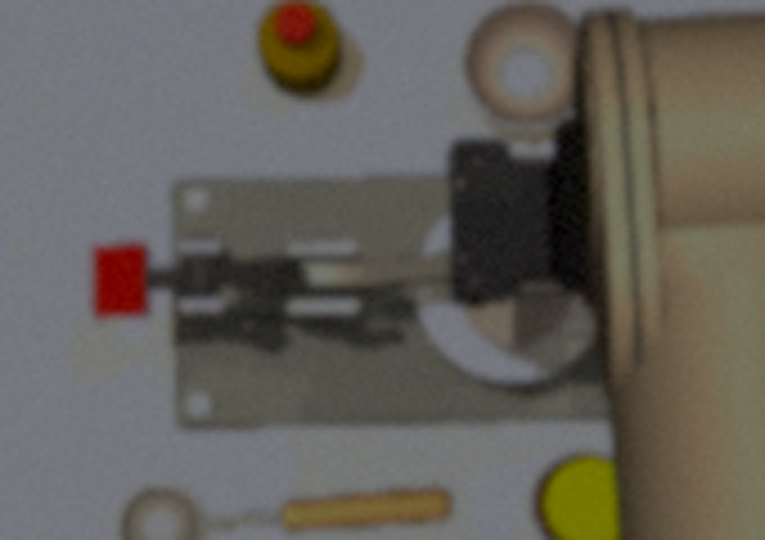

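The bar has only just started down, with the tool at z=0.300. The force is (−y, +z), so the fingertip is on the bar's outer flank. I lift off, shift about 1 cm inward and push again.

```bash
python3 -m inch '[[[0,0,-1.5],[0,0,0]],[[0,-0.9,0],[0,0,0]],[[0,0,0],[0,0,0]],[[0,0,0],[0,0,0]],[[0,0,0.7],[0,0,0]],[[0,0,0.7],[0,0,0]],[[0,0,0],[0,0,0]]]'
python3 -m inch '[[[0,0.4,0.5],[0,0,0]],[[0,0.4,0.4],[0,0,0]]]'
```

```text
clock: 9.37
ee_pos: [0.5697, -0.0775, 0.2984]
ee_rot: [-3.142, -0.0, 0.004]
wrist_force: [-1.0, 0.5, -0.5]
gripper_width: 0.0006
clock: 9.53
ee_pos: [0.5703, -0.085, 0.2911]
ee_rot: [-3.141, -0.002, -0.0]
wrist_force: [-0.1, 2.7, 1.5]
gripper_width: 0.0008
```

The reaction now opposes the motion at about 3 N, which is right for the hinge. I follow the circle.

```bash
python3 -m inch '[[[0,0.7,0.9],[0,0,0]],[[0,0.7,0.8],[0,0,0]],[[0,0.6,0.9],[0,0,0]]]'
python3 -m inch '[[[0,0.6,0.9],[0,0,0]],[[0,0.6,0.9],[0,0,0]],[[0,0.5,0.9],[0,0,0]],[[0,0.5,1.0],[0,0,0]]]'
```

```text
clock: 9.78
ee_pos: [0.5703, -0.1065, 0.2646]
ee_rot: [3.141, -0.001, 0.0]
wrist_force: [0.3, -0.6, 2.8]
gripper_width: 0.0004
clock: 10.12
ee_pos: [0.5702, -0.1276, 0.2275]
ee_rot: [-3.141, -0.001, 0.0]
wrist_force: [0.6, 0.9, 1.0]
gripper_width: 0.0006
```

```bash
python3 -m inch '[[[0,0.4,1.0],[0,0,0]],[[0,0.4,1.0],[0,0,0]],[[0,0.3,1.0],[0,0,0]],[[0,0.3,1.0],[0,0,0]]]'
python3 -m inch '[[[0,0.2,1.0],[0,0,0]],[[0,0.2,1.0],[0,0,0]]]'
```

```text
clock: 10.45
ee_pos: [0.5702, -0.1413, 0.1874]
ee_rot: [-3.142, -0.001, 0.0]
wrist_force: [0.6, 0.5, 2.3]
gripper_width: 0.0007
clock: 10.62
ee_pos: [0.5703, -0.1452, 0.1675]
ee_rot: [-3.142, -0.001, 0.0]
wrist_force: [-0.0, 0.8, 1.8]
gripper_width: 0.0008
```

```bash
python3 -m inch '[[[0,0,0.5],[0,0,0]],[[0,0,0.5],[0,0,0]]]'
python3 -m inch '[[[0,0,0.3],[0,0,0]]]'
python3 -m inch '[[[0,0,0.2],[0,0,0]]]'
```

```text
clock: 10.78
ee_pos: [0.5701, -0.1457, 0.1578]
ee_rot: [3.141, -0.0, -0.001]
wrist_force: [-0.6, -1.4, 1.6]
gripper_width: 0.0004
clock: 10.87
ee_pos: [0.5702, -0.1455, 0.155]
ee_rot: [3.141, 0.0, -0.001]
wrist_force: [-0.9, -1.1, 1.8]
gripper_width: 0.0006
clock: 10.95
ee_pos: [0.5703, -0.1454, 0.1534]
ee_rot: [3.141, 0.0, -0.0]
wrist_force: [-2.4, -0.7, 7.5]
gripper_width: 0.0003
```

```bash
python3 -m inch '[[[0,0,0.1],[0,0,0]],[[0,0,0.05],[0,0,0]]]'
```

```text
clock: 11.12
ee_pos: [0.5704, -0.1454, 0.1532]
ee_rot: [3.141, 0.0, 0.001]
wrist_force: [-6.0, -0.8, 12.6]
gripper_width: 0.0003
```

The tool stopped at z=0.153, exactly the fully-down height, with the force rising to 12.6 N. I retreat straight up and check.

```bash
python3 -m inch '[[[0,0,-0.5],[0,0,0]],[[0,0,-2],[0,0,0]],[[0,0,-4],[0,0,0]],[[0,0,-4],[0,0,0]],[[0,0,-4],[0,0,0]],[[0,0,-4],[0,0,0]],[[0,0,-3],[0,0,0]],[[0,0,0],[0,0,0]]]'
python3 -m inch '[[[-2,2,0],[0,0,0]],[[-2,2,0],[0,0,0]],[[-3,2,0],[0,0,0]],[[-3,2,0],[0,0,0]],[[-3,2,0],[0,0,0]],[[-3,2,0],[0,0,0]],[[0,0,0],[0,0,0]],[[0,0,0],[0,0,0]]]'
python3 - <<'E'
from h import *
s=robot.read_camera("side");t=robot.read_camera("top")
im=s["img"];cv2.imwrite("pics/side5.png",cv2.resize(im[170:350,230:410],None,fx=3.3,fy=3.3,interpolation=cv2.INTER_CUBIC)[:,:,::-1])
im=t["img"];cv2.imwrite("pics/top5.png",cv2.resize(im[180:300,230:420],None,fx=4,fy=4,interpolation=cv2.INTER_CUBIC)[:,:,::-1])
a=blob(s["img"],(300,285,330,320),"red");b=blob(t["img"],(240,228,268,255),"red");print("tab",a[0],b[0],tri(ray(s,*a[0]),ray(t,*b[0])))
E
```

```text
clock: 11.78
ee_pos: [0.572, -0.1445, 0.3743]
ee_rot: [3.139, 0.001, 0.015]
wrist_force: [0.0, -0.9, 0.8]
gripper_width: 0.0005
clock: 12.45
ee_pos: [0.409, -0.2665, 0.3676]
ee_rot: [3.14, -0.005, 0.001]
wrist_force: [-0.1, 0.8, 0.3]
gripper_width: 0.0005
tab [313.20869565 301.81304348] [255.86163522 241.98742138] (array([0.57056193, 0.18334647, 0.16375332]), np.float64(0.0017858370946587422))
```

View pics/side5.png

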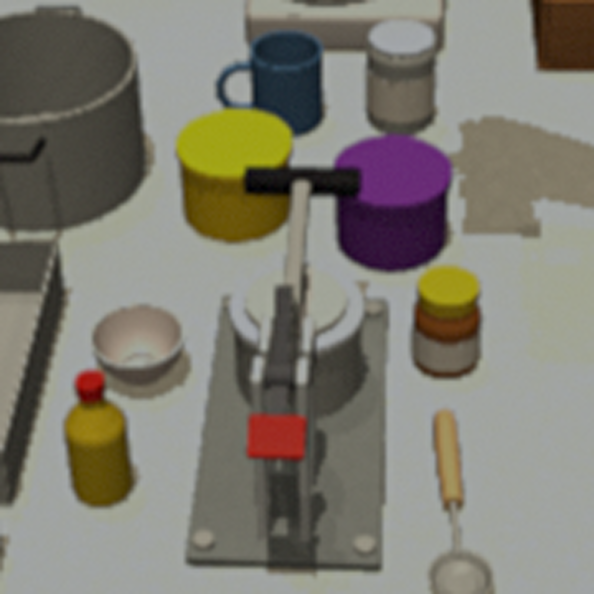

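View pics/top5.png

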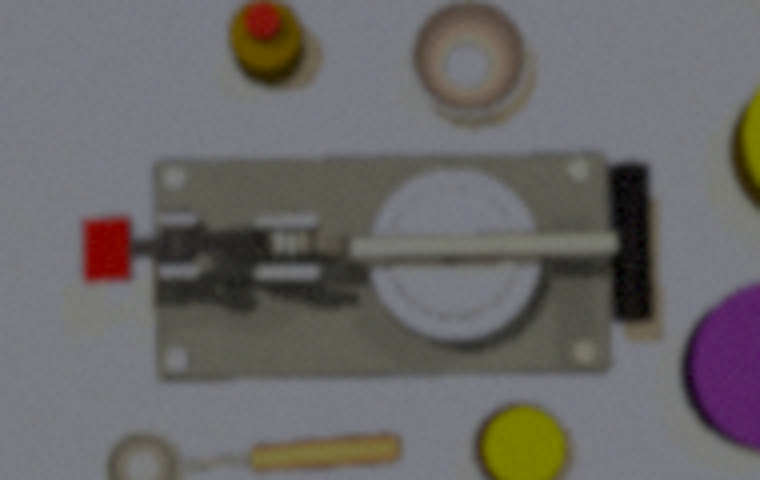

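The side view shows the lever level and the foot flat on the mould, with the bar at crop (302,181). The tab is down at (276,437), and in both views the neighbours stand where they were. Last, I check the bar height and hand in.

Run:
```python
from h import *
s=robot.read_camera("side");t=robot.read_camera("top")
print(tri(ray(s,230+302/3.3,170+181/3.3),ray(t,230+630/4,180+242/4)))
```

```text
(array([ 0.56963982, -0.14422735,  0.14039583]), np.float64(0.0010228947311737224))
```

Run:
```python
from workcell import robot
print(robot.finish_job())
```

```text
the job is handed in; nothing more can be done
None
```

The job is done and handed in at about 12.5 s. I pressed the red tab to its stop first, then pushed the lever all the way down by its crossbar and backed off clear of everything.

- **Pawl:** the push ended against the stop, with the force jumping from 3 N to about 20 N. After the lever was down, the tab still measured 164 mm high, 17 mm below its start.
- **Lever:** the fingers stopped at 153 mm with the force rising to about 13 N. The crossbar's centre then measured 140.4 mm high, against 140 mm for fully down. The views show the lever level and the foot on the mould lid.
- **Surroundings:** by eye, the mould and the objects near the press look unmoved in both final views. I did not measure their positions or check the rest of the table.
- **One correction:** my first touch on the crossbar landed on its outer side, with a force of up to about 16 N. I lifted off, moved about 1 cm inward and pushed again; after that, the force stayed around 3 N or less until the stop.

No check failed or disagreed.

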